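# Flatted drive shaft through the slotted hub

## Robot

A 6-joint arm with a two-finger parallel gripper is mounted at the origin on a cart in front of the work surface, level with it; the furniture and walls round the work are solid. World frame = base frame: x ahead of the robot, y to its left, z up, the work surface at z = 0. Lengths are in mm, angles in degrees, forces in N, time in s.
With the tool pointing down it reaches from about 275 to 750 mm from the base axis. Payload 10.2 kg.
Tool frame: the origin (TCP) lies midway between the tips of the shut fingers; the grasp point (between the pads) lies 19 mm behind it; z points along the fingers, y is the direction in which the jaws open and shut (so a half turn about z gives the same grasp; the last joint's range is limited). The gripper opens to 85 mm and grips with 20 to 120 N. Pads are 22 mm wide; open, the fingers measure 114 mm over their backs; the gripper's body (76 mm by 85 mm) begins 54 mm behind the grasp point. The pads swing forward as they close: fully open they stand 13 mm farther back than shut.
Start: joints at [-80.409, 17.928, 85.812, -0, 76.261, -12.8], TCP at [199.975, -485.429, 231.294] pointing down, gripper open.
Joint ranges: [-168.41, 168.41], [-55.51, 124.54], [10.69, 146.95], [-70.63, 250.63], [1, 178], [-165.06, 165.06]. Speed limits (degrees/s): [136.94, 136.94, 172.46, 180, 180, 180].

## Interface

Orientations are given as [roll, pitch, yaw] about the fixed x, y, z axes, in that order (R = Rz(yaw) Ry(pitch) Rx(roll)).
In Python, from station import bot gives the robot as it stands. The module is installed in compiled form; this text tells all that it offers.
- The arm moves only by the tool servo_tool, never from a script. Its argument "motion" is one flat list of numbers, 4 for each row, row after row: the shift along the tool's x, y, z in cm, then the turn about the tool's z in rad. In form: [tx, ty, tz, twist, tx, ty, tz, twist, ...]. A call has exactly 10 rows; each row is the pose to reach, as a shift and turn from the pose commanded when the call began, along the tool's axes at that moment; what a row does not reach only later rows make up. A row lasts 1/8 s, in which the tool goes at most 62.5 mm and 10.7 degrees, less where a joint would pass 70% of its speed; a pose out of reach is approached as far as the arm can. A call with a gripper value outside its range is refused whole. "claw" is the finger opening in cm, from 0 to 8.54, set as the call begins (left out, the last holds). The fingers move at their own pace and stop on an object; the grip force is fixed at half the most. Time passes only in rows, so rows that repeat a pose let the fingers close, or fill a call up. It gives the time, the measured TCP pose, the force and the opening at its end, in the units of the state.
- bot.sense(): the state, without advancing time (a new reading comes with each control period).
- bot.grab_frame(name): name is "scene" or "side" or "wrist"; returns a dict with "frame" (400x640x3 uint8, blue, green, red), "fov_y" (degrees; the focal length in pixels is half the picture's height over the tangent of half this angle, whatever the lens; pixels are square), "cx", "cy" (the principal point, pixels), "R" (3x3) and "t" (3): a world point X has camera coordinates R X + t; the wrist camera has in their place "mount" (4x4, takes a point from camera to tool coordinates, whose origin is the TCP and whose axes are the flange's). Camera axes: x right, y down, z forward; pixel columns grow to the right and rows downward; lengths in mm; the calibration is good to about 2 mm. A picture is of the moment at which its call begins: read the wrist's pose just before it. There is no depth.
- bot.finish_job(): hands the job in, once; it reports no verdict.
Trained networks look in a picture, given as the dict that the camera call returned (one of the last four; its "shot" number tells which), for a name from the list of things; names that differ only in an ending like _2 or _b are one class to them, and where a whole thing is asked for, a point or a joint stands for the part that bears it (a point fixed in the world has none). Each returns a list of dicts, best first, with "conf" (0 to 1); they miss things now and then, are a little off and sometimes report something else, mostly with a low value. They report only what shows in the picture. A call takes as long as a camera call. They do not tell look-alikes from the thing itself.
- bot.masks_of(name, picture): "pixels" (400x640 bool, what is visible of it) and "extent" ([left, top, width, height] in pixels, round what is visible of it).
- bot.tip_of(name, picture): "point" ([row, column] in pixels: a listed point, or the origin of a listed thing).
The state is a dict: "t": time; "joint_positions": joint angles; "dq": joint speeds; "tau": joint torques, N m; "ee_pos": TCP position; "eef_rot": TCP orientation; "ft_force": force on the tool from outside, world axes, zero at the start; "moment": the same for the moment, N m; "width": opening from 0.0 (shut) to 1.0 (fully open).
Only numpy, scipy, OpenCV 4.12 (cv2) and the standard library are available. Lean on these libraries where they do the work, as an engineer would, in place of code of your own. Each camera call takes 0.05 s, during which the arm holds its last target.

## Task

Take the flatted drive shaft out of the wooden block, turn it so that its flat tang matches the slot of the hub, and lower it through the slot until its collar rests fully home on the hub of that stand. Of the two small steel stands use the one with the oblong slot, not the one with the round hole, and let go of the shaft.

Things in the scene. Friction and masses are not known exactly. Their poses are not given: they have to be found in the camera images.
- shaft_grip (a point): Centre of the grip of the loose steel drive shaft. Grip 44 x 24 mm, 50 mm tall: x along its 44 mm side, y across the 24 mm flats (grasp across these), z up. Its top is 25 mm above this point; below it come the collar, underside 33 mm down, and the tang, foot 78 mm down, whose flats lie exactly in line with the grip's. Half a turn makes no difference.
- shaft: The same shaft as a whole, about 0.4 kg, 103 mm tall; origin at the middle of its foot, same axes. Grip above, then a round collar 72 mm wide and 8 mm thick, then a flat tang 44 x 24 mm, 45 mm long (last 9 mm only 36 x 16). At the start it hangs upright by the collar in the round hole (56 mm) of a wooden block 100 x 100 x 60 mm.
- slot_stand_mouth (a point): Middle of the oblong slot in the top of the fixed steel stand with the slot: base 120 x 104 mm, four pillars, hub plate 112 x 96 mm, top face 75 mm above the bench, bolt heads 7 mm high at its corners. Slot 56 mm along x, 36 mm along y, 30 mm deep straight through, then 35 mm of air to the base; z up. With the collar home the grip's centre is 33 mm above this point.
- round_stand_mouth (a point): Middle of the hole in the top of the other fixed stand: same size and look, but its hole is round, 30 mm in diameter, too small for the tang. Not used. The two stands may have changed places.
Not all that is in view belongs to the job. What is shaped like the shaft but turquoise is not meant.

How it is judged (in metres and radians):
On the way:
1. the shaft is lifted clear out of the wooden block (height (world z) of shaft_grip above 0.14 m), for 0.1 s.
At the end, for the whole second after the job is handed in: The shaft stands upright (within 6 degrees) in the slot of the slotted stand, its tang along the slot (within 20 degrees, centre within 14 mm), its collar resting on the hub (grip centre no more than 40 mm above the slot's mouth), released and at rest (horizontal distance between shaft_grip and slot_stand_mouth below 0.014 m and z of shaft_grip in the frame of slot_stand_mouth below 0.04 m and angle between the x axis of shaft_grip and the x axis of slot_stand_mouth, either way round below 0.35 rad and angle between shaft_grip's own z axis and vertical below 0.1 rad and linear speed of shaft below 0.02 m/s); the robot touches nothing.
It also fails if it takes over 35 s, if anything falls off the work surface, if the arm or the gripper's body presses on something with over 40 N, if the wrist force passes 120 N, or if a joint passes its speed limit or range.

## Working session

There is one attempt and no reset: what is moved stays moved. The work goes in short steps, Python scripts to look and compute and a tool call to move; the robot and the scene stay as the last step left them, time stands still between calls to the robot, and variables do not carry over. Pictures are saved under pics/ and viewed, and the job is handed in when it is done.

Besides the shell and the picture viewer there is one more tool, called after ">>>" in YAML: its name, and indented under it one key for each argument. servo_tool: Moves the arm, as the interface text tells. Its arguments: {"type":"object","properties":{"motion":{"type":"array","items":{"type":"number"}},"claw":{"type":"number"}},"required":["motion"]}

```bash
mkdir -p pics
cat > h.py <<'E'
import numpy as np,cv2
from station import bot
from scipy.spatial.transform import Rotation as Ro
def K(f):
    fl=200/np.tan(np.radians(f['fov_y'])/2); return fl
def ext(f,s=None):
    if 'R' in f: return np.array(f['R']),np.array(f['t']).ravel()
    M=np.array(f['mount']);T=np.eye(4)
    T[:3,:3]=Ro.from_euler('xyz',s['eef_rot'],degrees=True).as_matrix();T[:3,3]=s['ee_pos']
    C=T@M; return C[:3,:3].T,-C[:3,:3].T@C[:3,3]
def at_z(f,rc,z,s=None):
    R,t=ext(f,s);fl=K(f);d=R.T@np.array([(rc[1]-f['cx'])/fl,(rc[0]-f['cy'])/fl,1]);o=-R.T@t
    return o+d*(z-o[2])/d[2]
def proj(f,X,s=None):
    R,t=ext(f,s);p=R@np.array(X,float)+t;return p[1]/p[2]*K(f)+f['cy'],p[0]/p[2]*K(f)+f['cx']
E
python3 - <<'E'
from h import *
s=bot.sense();print(s)
for n in ['scene','side','wrist']:
    s=bot.sense();f=bot.grab_frame(n);cv2.imwrite(f'pics/a_{n}.png',f['frame'])
    print(n,{k:v for k,v in f.items() if k!='frame'})
    for nm,z in [('shaft_grip',65+28),('slot_stand_mouth',75),('round_stand_mouth',75)]:
        for d in bot.tip_of(nm,f)[:4]:
            print(n,nm,round(d['conf'],2),np.round(d['point'],1),np.round(at_z(f,d['point'],z,s),1))
E
```

```text
{'t': 0.0, 'joint_positions': array([-8.04100837e+01,  1.79617048e+01,  8.58525794e+01, -4.19146021e-05,
        7.62602375e+01, -1.28004918e+01]), 'dq': array([ 0.02950304, -0.00660092, -0.0811017 ,  0.08897253, -0.06168221,
       -0.04984696]), 'tau': array([-4.43851977e-04, -4.12268078e+01, -2.59740704e+01, -2.56997337e-04,
        4.15067916e-03, -1.18862795e-05]), 'ee_pos': array([ 199.92241893, -485.18055804,  230.72427579]), 'eef_rot': array([-1.79927321e+02, -1.64711144e-02,  2.23904076e+01]), 'ft_force': array([ 0.13924682, -0.17319379, -0.11226972]), 'moment': array([-0.02006077, -0.03563622, -0.00736205]), 'width': 0.993266122672065}
scene {'fov_y': 55.132484129265656, 'cx': 323.0343555972077, 'cy': 197.818196920556, 'R': array([[-0.63152763, -0.77532022, -0.00717022],
       [-0.32406697,  0.27234342, -0.90598547],
       [ 0.70438161, -0.56983123, -0.42324806]]), 't': array([308.60550173, 220.94539998, 799.47478066]), 'shot': 1}
scene shaft_grip 0.98 [242.  275.1] [337.4 259.5  93. ]
scene shaft_grip 0.6 [228.8 200.6] [500.6 362.8  93. ]
scene shaft_grip 0.59 [216.6 257
[... 493 characters left out ...]
.1  93. ]
side shaft_grip 0.71 [330.1 240.6] [505.3 353.9  93. ]
side slot_stand_mouth 0.93 [146.8 335.9] [ 487.3 -300.4   75. ]
side slot_stand_mouth 0.45 [300.2 280.7] [463.2 258.6  75. ]
side round_stand_mouth 0.64 [195.6 296.4] [530.2 -59.4  75. ]
wrist {'fov_y': 59.55222111236523, 'cx': 314.87821900089796, 'cy': 197.41996477063265, 'mount': array([[-6.50415620e-04, -9.50887474e-01, -3.09536086e-01,
         7.84245850e+01],
       [ 9.99999689e-01, -7.56361208e-04,  2.22264815e-04,
        -1.15586864e+00],
       [-4.45469917e-04, -3.09535845e-01,  9.50887671e-01,
        -1.42593704e+02],
       [ 0.00000000e+00,  0.00000000e+00,  0.00000000e+00,
         1.00000000e+00]]), 'shot': 3}
```

View pics/a_scene.png

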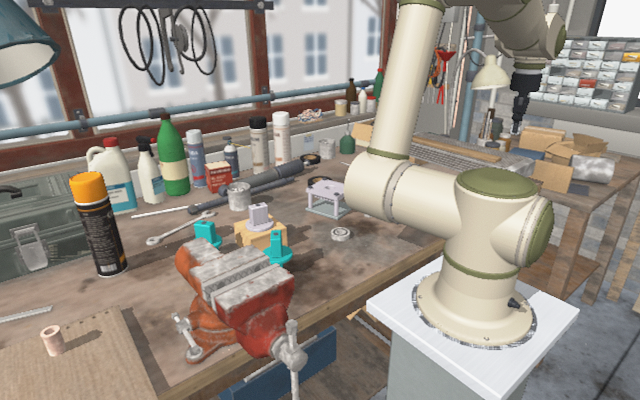

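View pics/a_side.png

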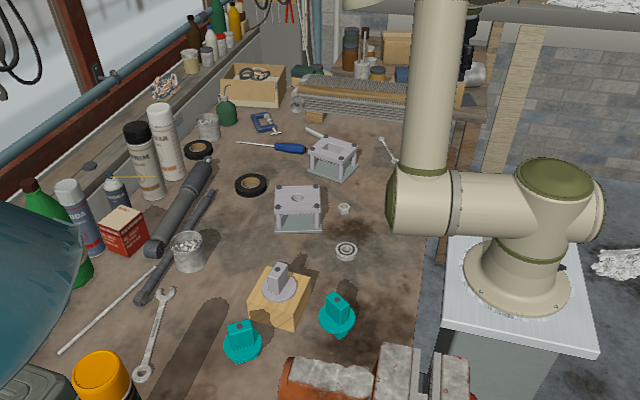

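View pics/a_wrist.png

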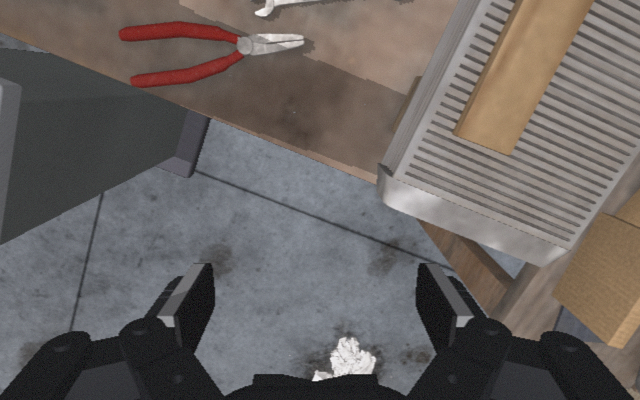

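The slot stand is the farther one, at about (333,147) in the side view. The round one is at (298,195), the grey shaft at (277,277), and there are two turquoise decoys. Next I fly over the slot stand.

```bash
cat >> h.py <<'E'
def mv(cur,cyaw,tgt,tyaw):
    R=Ro.from_euler('xyz',[180,0,cyaw],degrees=True).as_matrix()
    d=R.T@(np.array(tgt,float)-cur)/10
    tw=-((tyaw-cyaw+180)%360-180)
    print('move cm',np.round(d,2),'twist',round(np.radians(tw),3))
E
python3 -c "
from h import *
mv([199.975,-485.429,231.294],22.39,[519,-287,290],22.39)"
```

```text
move cm [37.06 -6.2  -5.87] twist -0.0
```

>>> servo_tool:
  motion: [3, -0.5, -3, 0, 8, -1.2, -5.9, 0, 14, -2.3, -5.9, 0, 20, -3.3, -5.9, 0, 26, -4.3, -5.9, 0, 32, -5.3, -5.9, 0, 36, -6, -5.9, 0, 37, -6.2, -5.9, 0, 37, -6.2, -5.9, 0, 37, -6.2, -5.9, 0]

```text
t: 1.85
ee_pos: [517.6, -288.1, 290.4]
eef_rot: [180.0, 0.0, 22.3]
ft_force: [-0.5, -0.8, -0.3]
width: 0.997
```

Run:
```python
from h import *
s=bot.sense();f=bot.grab_frame('wrist');cv2.imwrite('pics/b.png',f['frame'])
print(s['t'],s['ee_pos'],s['eef_rot'])
for nm,z in [('slot_stand_mouth',75),('round_stand_mouth',75)]:
    for d in bot.tip_of(nm,f)[:4]:
        print(nm,round(d['conf'],2),np.round(d['point'],1),np.round(at_z(f,d['point'],z,s),1))
```

```text
1.85 [ 517.58643254 -288.07046173  290.44603852] [1.79987637e+02 9.71996742e-03 2.23078137e+01]
slot_stand_mouth 0.75 [189.4 314.3] [ 490.  -297.6   75. ]
round_stand_mouth 0.58 [66.8 94.7] [523.9 -56.   75. ]
```

View pics/b.png

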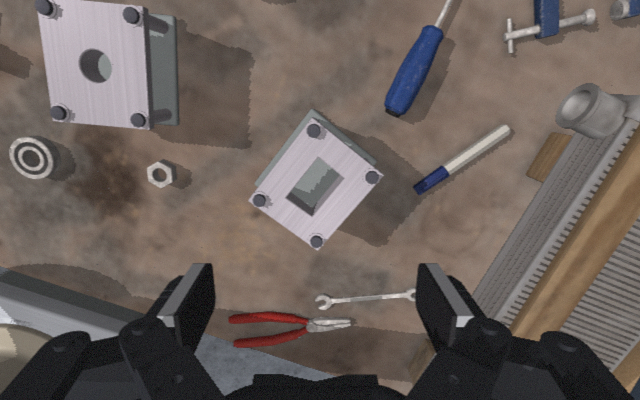

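The slot is clearly visible, centred near (col 315, row 186). I refine it from the slot's corners.

Run:
```python
import cv2
im=cv2.imread('pics/b.png')[100:260,240:400]
cv2.imwrite('pics/b2.png',cv2.resize(im,None,fx=3.7,fy=3.7,interpolation=cv2.INTER_CUBIC))
```

```text
(no output)
```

View pics/b2.png

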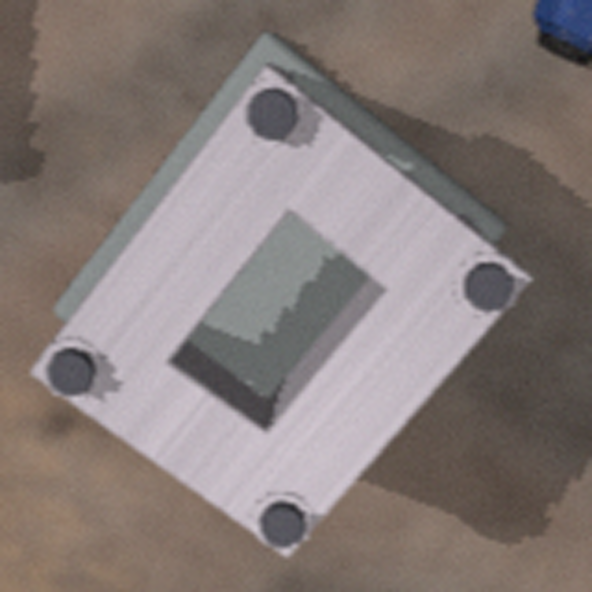

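Run:
```python
from h import *
s=bot.sense();f=bot.grab_frame('wrist')
def W(cs): return np.array([at_z(f,[100+r/3.7,240+c/3.7],75,s)[:2] for c,r in cs])
S=W([(290,210),(384,290),(268,430),(170,358)]);P=W([(270,65),(531,275),(290,555),(33,372)])
for A in (S,P):
    print(np.round(A,1).tolist(),A.mean(0))
    e=np.roll(A,-1,0)-A; print(np.hypot(*e.T),np.degrees(np.arctan2(e[:,1],e[:,0])))
cy=np.radians(38)
mv([518.8,-287.5,290],22.39,[500,225,290],22.39)
```

```text
[[524.6, -288.0], [513.3, -321.7], [461.0, -307.2], [471.0, -272.3]] [ 492.47912728 -297.29189984]
[35.57068539 54.26958136 36.24262093 55.79817045] [-108.42925431  164.44631348   74.03452013  -16.28870693]
[[559.3, -267.7], [533.2, -358.7], [425.6, -328.8], [451.8, -236.8]] [ 492.50712188 -298.03407328]
[ 94.63573003 111.666881    95.66761451 111.83485682] [-105.99022068  164.47948773   74.11259196  -16.04980422]
move cm [ 17.78 -48.1   -0.  ] twist -0.0
```

```bash
python3 -c "
from h import *
mv([518.8,-287.5,290.3],22.39,[505,237,290.3],22.39)"
```

```text
move cm [ 18.7  -49.02  -0.  ] twist -0.0
```

>>> servo_tool:
  motion: [1.9, -4.9, 0, 0, 3.8, -9.8, 0, 0, 6, -15.7, 0, 0, 8.2, -21.5, 0, 0, 10.4, -27.3, 0, 0, 12.6, -33.1, 0, 0, 14.9, -39, 0, 0, 17, -44.5, 0, 0, 18.7, -49, 0, 0, 18.7, -49, 0, 0]

```text
t: 3.3
ee_pos: [504.1, 239.4, 290.1]
eef_rot: [-180.0, 0.0, 22.6]
ft_force: [-0.3, 0.0, 0.5]
width: 1.002
```

Run:
```python
from h import *
s=bot.sense();f=bot.grab_frame('wrist');cv2.imwrite('pics/c.png',f['frame'])
print(s['t'],s['ee_pos'],s['eef_rot'])
for nm,z in [('shaft_grip',93)]:
    for d in bot.tip_of(nm,f)[:4]:
        print(nm,round(d['conf'],2),np.round(d['point'],1),np.round(at_z(f,d['point'],z,s),1))
```

```text
3.3 [504.11281003 239.36683816 290.10673133] [-1.79980613e+02  5.72788673e-03  2.25972141e+01]
shaft_grip 0.86 [197.3 324.2] [477.7 219.3  93. ]
shaft_grip 0.72 [278.8 257.6] [362.3 250.2  93. ]
shaft_grip 0.55 [119.5 212.8] [508.8 347.8  93. ]
```

View pics/c.png

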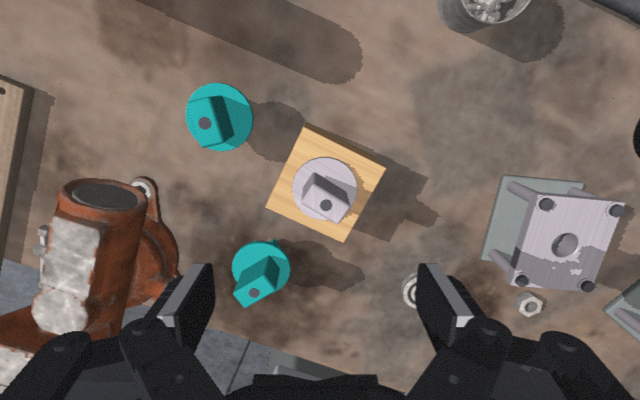

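The grey shaft sits in the wooden block near (324,192). The decoys are on the left at (218,117) and below at (260,272).

Run:
```python
from h import *
s=bot.sense();f=bot.grab_frame('wrist');im=f['frame'][110:260,250:400]
print(s['ee_pos'],s['eef_rot'])
cv2.imwrite('pics/c2.png',cv2.resize(im,None,fx=4,fy=4,interpolation=cv2.INTER_CUBIC))
```

```text
[504.71234158 236.7181039  290.24862194] [1.79981312e+02 1.14570197e-02 2.24004363e+01]
```

View pics/c2.png

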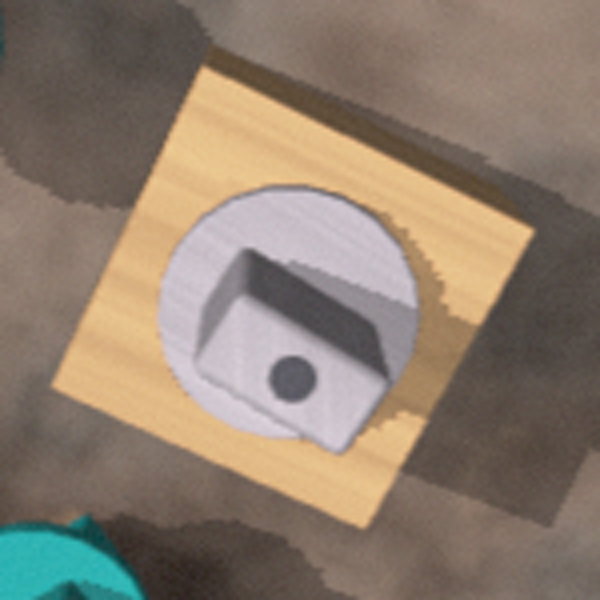

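Run:
```python
from h import *
s=bot.sense();f=bot.grab_frame('wrist');print(s['ee_pos'],s['eef_rot'])
def W(cs,z): return np.array([at_z(f,[110+r/4,250+c/4],z,s)[:2] for c,r in cs])
A=W([(245,294),(387,380),(340,454),(196,360)],118)
print(A.mean(0),W([(293,379)],118),'collar',W([(289,311)],68))
e=np.roll(A,-1,0)-A; print(np.hypot(*e.T),np.degrees(np.arctan2(e[:,1],e[:,0])))
e=W([(158,310),(420,310),(289,185),(289,438)],68);print(np.hypot(*(e[0]-e[1])),np.hypot(*(e[2]-e[3])))
B=W([(203,66),(534,232),(366,528),(52,386)],60);e=np.roll(B,-1,0)-B;print(B.mean(0),np.hypot(*e.T),np.degrees(np.arctan2(e[:,1],e[:,0])))
```

```text
[504.85584521 236.20279963 290.36059958] [1.79984286e+02 3.34809254e-03 2.23398360e+01]
[479.79621828 218.51729826] [[478.38532744 217.81277874]] collar [[480.3937532  218.56039018]]
[39.96576386 21.91542328 42.16671075 20.03103344] [-99.91881787 172.5519348   77.49751952 -13.39147009]
71.26138953192408 71.81779512869498
[478.57034889 217.68095976] [100.3427032   98.8945509  100.10558588  99.47076193] [-94.16712322 176.02200172  86.16206425  -3.84155969]
```

```bash
python3 -c "
from h import *
mv([505,237,290.3],22.39,[480,218.3,180],79)
print(bot.sense()['joint_positions'])"
```

```text
move cm [-3.02  0.78 11.03] twist -0.988
[ 1.30054603e+01  2.01839318e+01  7.39506284e+01 -1.36435807e-02
  8.58646785e+01  8.07050275e+01]
```

>>> servo_tool:
  motion: [-0.5, 0.1, 1, -0.17, -1, 0.3, 3, -0.34, -1.5, 0.4, 5, -0.51, -2, 0.5, 7, -0.68, -2.5, 0.7, 9, -0.85, -3, 0.8, 11, -0.988, -3, 0.8, 11, -0.988, -3, 0.8, 11, -0.988, -3, 0.8, 11, -0.988, -3, 0.8, 11, -0.988]
  claw: 8.5

```text
t: 4.75
ee_pos: [480.3, 218.3, 180.8]
eef_rot: [180.0, -0.0, 79.0]
ft_force: [1.1, 0.1, 0.3]
width: 0.996
```

Run:
```python
from h import *
s=bot.sense();f=bot.grab_frame('wrist');im=f['frame']
print(s['t'],s['ee_pos'],s['eef_rot'])
cv2.imwrite('pics/d.png',im)
print(proj(f,[480,218.3,118],s),proj(f,[480,218.3,68],s))
```

```text
4.75 [480.28220222 218.32524134 180.7825326 ] [ 1.79951309e+02 -1.88523426e-02  7.89559492e+01]
(np.float64(217.0554361375562), np.float64(316.7582032726657)) (np.float64(193.3183155312894), np.float64(316.2912065494944))
```

View pics/d.png

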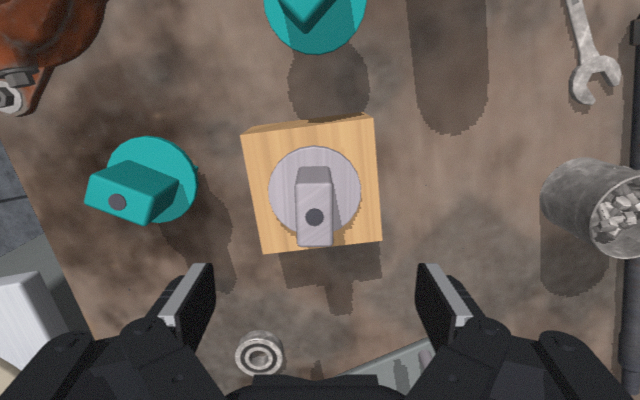

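The grip sits square between the fingers, with its top centre at (row 216, col 314) against a predicted (217, 317). I descend.

>>> servo_tool:
  motion: [0, 0, 2, 0, 0, 0, 4, 0, 0, 0, 6, 0, 0, 0, 7.5, 0, 0, 0, 8.7, 0, 0, 0, 9.5, 0, 0, 0, 10.1, 0, 0, 0, 10.1, 0, 0, 0, 10.1, 0, 0, 0, 10.1, 0]

```text
t: 6.05
ee_pos: [480.2, 218.3, 79.7]
eef_rot: [180.0, -0.0, 79.0]
ft_force: [0.4, -1.0, -0.4]
width: 0.993
```

>>> servo_tool:
  motion: [0, 0, 0, 0, 0, 0, 0, 0, 0, 0, 0, 0, 0, 0, 0, 0, 0, 0, 0, 0, 0, 0, 0, 0, 0, 0, 0, 0, 0, 0, 0, 0, 0, 0, 0, 0, 0, 0, 0, 0]
  claw: 0.5

```text
t: 7.3
ee_pos: [480.0, 218.4, 79.5]
eef_rot: [180.0, -0.0, 79.0]
ft_force: [-1.0, 1.9, 4.7]
width: 0.277
```

>>> servo_tool:
  motion: [0, 0, -0.5, 0, 0, 0, -1.5, 0, 0, 0, -3.5, 0, 0, 0, -6, 0, 0, 0, -9, 0, 0, 0, -12, 0, 0, 0, -14, 0, 0, 0, -15, 0, 0, 0, -15, 0, 0, 0, -15, 0]

```text
t: 8.55
ee_pos: [479.7, 218.2, 228.3]
eef_rot: [-179.9, 0.0, 79.0]
ft_force: [0.7, -0.4, -3.6]
width: 0.28
```

Run:
```python
from h import *
s=bot.sense();print(s['t'],s['ee_pos'],s['eef_rot'],s['width'],s['ft_force'],s['moment'])
f=bot.grab_frame('wrist');cv2.imwrite('pics/e.png',f['frame'])
g=bot.grab_frame('side');cv2.imwrite('pics/e2.png',g['frame'])
p=s['ee_pos'];print(proj(f,[p[0],p[1],p[2]-79.5+118],s))
```

```text
8.55 [479.65894996 218.19399935 228.32889507] [-1.79906305e+02  3.90752847e-02  7.89959314e+01] 0.280021825995679 [ 0.67088661 -0.44984443 -3.6254943 ] [-0.04495497  0.0139196   0.01515137]
(np.float64(320.91704202499227), np.float64(319.3017002542085))
```

View pics/e.png

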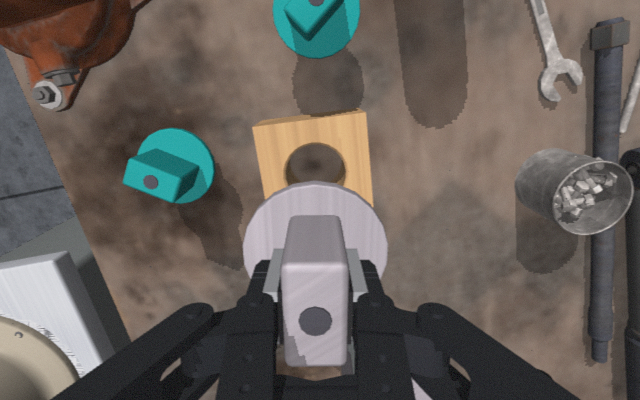

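View pics/e2.png

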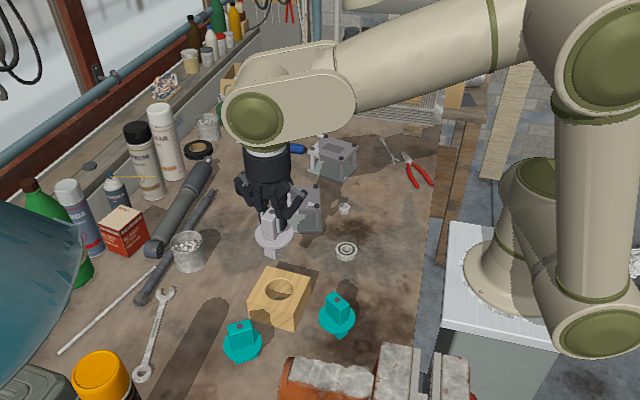

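Held straight: width 0.28, the dot at (row 320, col 315) as predicted, and the block empty. I move over the slot while turning.

```bash
python3 -c "
from h import *
mv([480,218.3,229],79,[492.5,-297.6,235],-15.8)"
```

```text
move cm [-50.4   11.07  -0.6 ] twist 1.655
```

>>> servo_tool:
  motion: [-3, 0.7, -0.6, 0.1, -8, 1.8, -0.6, 0.27, -13.5, 3, -0.6, 0.44, -19, 4.2, -0.6, 0.61, -25, 5.5, -0.6, 0.78, -31, 6.8, -0.6, 0.95, -37, 8.1, -0.6, 1.12, -42.5, 9.3, -0.6, 1.29, -47, 10.3, -0.6, 1.46, -50.4, 11.1, -0.6, 1.62]

```text
t: 9.9
ee_pos: [492.4, -299.6, 234.5]
eef_rot: [-180.0, 0.1, -14.2]
ft_force: [0.5, 1.6, -4.4]
width: 0.279
```

>>> servo_tool:
  motion: [0, 0, 0, 0.035, 0, 0, 0, 0.035, 0, 0, 0, 0.035, 0, 0, 0, 0.035, 0, 0, 0, 0.035, 0, 0, 0, 0.035, 0, 0, 0, 0.035, 0, 0, 0, 0.035, 0, 0, 0, 0.035, 0, 0, 0, 0.035]

```text
t: 11.15
ee_pos: [492.8, -297.6, 235.3]
eef_rot: [-180.0, 0.0, -15.8]
ft_force: [0.6, 0.0, -4.3]
width: 0.277
```

Run:
```python
from h import *
s=bot.sense();print(s['t'],s['ee_pos'],s['eef_rot'],s['width'],s['ft_force'])
f=bot.grab_frame('wrist');im=f['frame'].copy()
g=bot.grab_frame('side');cv2.imwrite('pics/g2.png',g['frame'])
def rect(w,h,c,yaw,z,col):
    a=np.radians(yaw)
    pts=[proj(f,[c[0]+u*np.cos(a)-v*np.sin(a),c[1]+u*np.sin(a)+v*np.cos(a),z],s)[::-1] for u,v in((-w/2,-h/2),(w/2,-h/2),(w/2,h/2),(-w/2,h/2))]
    cv2.polylines(im,[np.int32(np.round(pts))],True,col,1)
rect(112,96,(492.5,-297.8),-15.8,75,(0,0,255))
rect(56,36,(492.5,-297.8),-15.8,75,(0,255,0))
cv2.imwrite('pics/g.png',im)
```

```text
11.15 [ 492.79865238 -297.61777389  235.28384469] [-1.79999602e+02  7.56983581e-04 -1.58256066e+01] 0.2774336955964217 [ 0.64996929  0.04597509 -4.31358   ]
```

View pics/g.png

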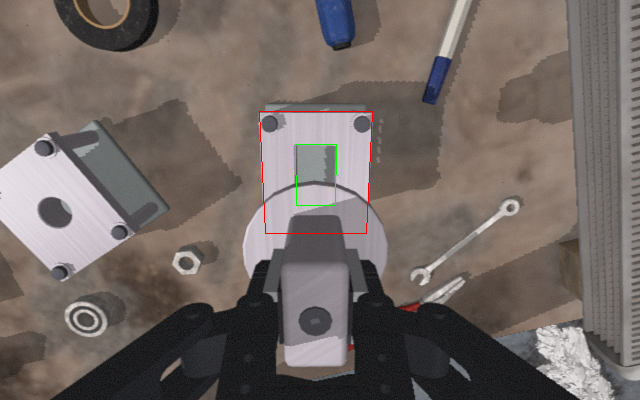

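View pics/g2.png

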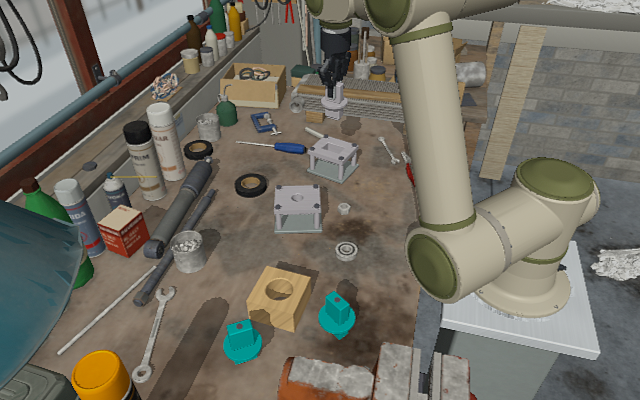

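The predicted slot outline falls exactly on the slot. I lower in stages.

>>> servo_tool:
  motion: [0, 0, 2, 0, 0, 0, 4, 0, 0, 0, 6, 0, 0, 0, 7.5, 0, 0, 0, 8.5, 0, 0, 0, 9, 0, 0, 0, 9.5, 0, 0, 0, 10, 0, 0, 0, 10, 0, 0, 0, 10, 0]

```text
t: 12.5
ee_pos: [492.9, -297.7, 135.5]
eef_rot: [180.0, -0.0, -15.8]
ft_force: [-0.1, 0.1, -4.4]
width: 0.275
```

Run:
```python
from h import *
s=bot.sense();print(s['t'],s['ee_pos'],s['eef_rot'],s['width'],s['ft_force'],s['moment'])
f=bot.grab_frame('side');cv2.imwrite('pics/k.png',cv2.resize(f['frame'][90:240,240:440],None,fx=4,fy=4,interpolation=cv2.INTER_CUBIC))
```

```text
12.5 [ 492.9125072  -297.71825363  135.53833886] [ 1.79987783e+02 -2.36714965e-02 -1.58280353e+01] 0.27459764187484986 [-0.06244635  0.12148603 -4.40329009] [-0.01643383 -0.03064692  0.04304006]
```

View pics/k.png

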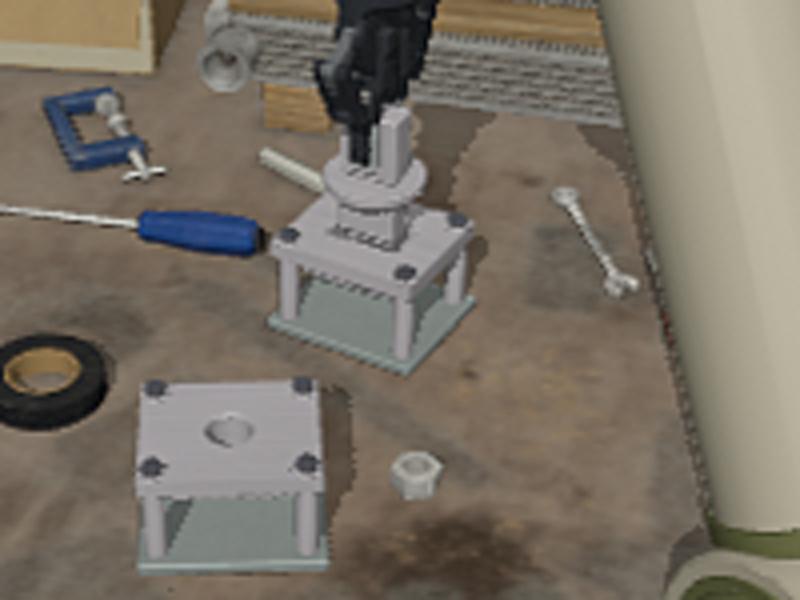

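The tang foot has entered the slot without contact force. I continue to about 1 mm above the hub.

>>> servo_tool:
  motion: [0, 0, 0.6, 0, 0, 0, 1.2, 0, 0, 0, 1.8, 0, 0, 0, 2.4, 0, 0, 0, 3, 0, 0, 0, 3.5, 0, 0, 0, 3.8, 0, 0, 0, 4, 0, 0, 0, 4, 0, 0, 0, 4, 0]

```text
t: 13.8
ee_pos: [492.9, -297.7, 95.5]
eef_rot: [180.0, -0.0, -15.8]
ft_force: [-0.9, 0.4, -5.0]
width: 0.276
```

>>> servo_tool:
  motion: [0, 0, 0.1, 0, 0, 0, 0.1, 0, 0, 0, 0.1, 0, 0, 0, 0.1, 0, 0, 0, 0.1, 0, 0, 0, 0.1, 0, 0, 0, 0.1, 0, 0, 0, 0.1, 0, 0, 0, 0.1, 0, 0, 0, 0.1, 0]

```text
t: 15.05
ee_pos: [492.9, -297.7, 94.5]
eef_rot: [180.0, -0.0, -15.8]
ft_force: [0.4, -0.4, 2.3]
width: 0.274
```

>>> servo_tool:
  motion: [0, 0, 0, 0, 0, 0, 0, 0, 0, 0, 0, 0, 0, 0, 0, 0, 0, 0, 0, 0, 0, 0, 0, 0, 0, 0, 0, 0, 0, 0, 0, 0, 0, 0, 0, 0, 0, 0, 0, 0]
  claw: 8.5

```text
t: 16.3
ee_pos: [492.8, -297.6, 94.3]
eef_rot: [-180.0, -0.0, -15.8]
ft_force: [0.1, 0.3, -0.6]
width: 0.992
```

>>> servo_tool:
  motion: [0, 0, -1, 0, 0, 0, -3, 0, 0, 0, -6, 0, 0, 0, -9, 0, 0, 0, -12, 0, 0, 0, -14, 0, 0, 0, -14, 0, 0, 0, -14, 0, 0, 0, -14, 0, 0, 0, -14, 0]

```text
t: 17.55
ee_pos: [492.7, -297.5, 233.7]
eef_rot: [-180.0, 0.1, -15.8]
ft_force: [0.4, -0.3, -0.5]
width: 0.998
```

Run:
```python
from h import *
s=bot.sense();print(s['t'],s['ee_pos'],s['eef_rot'],s['width'],s['ft_force'])
f=bot.grab_frame('wrist');im=f['frame'].copy()
g=bot.grab_frame('side')
print('expect dot',proj(f,[492.5,-297.7,133],s), 'side',proj(g,[492.5,-297.7,133]))
for d in bot.tip_of('shaft_grip',f)[:2]: print(d['conf'],at_z(f,d['point'],108,s))
for d in bot.tip_of('shaft_grip',g)[:4]: print(d['conf'],d['point'],at_z(g,d['point'],108))
cv2.imwrite('pics/m.png',im)
cv2.imwrite('pics/m2.png',cv2.resize(g['frame'][90:240,240:440],None,fx=4,fy=4,interpolation=cv2.INTER_CUBIC))
```

```text
17.55 [ 492.6800847  -297.50007981  233.6973785 ] [-1.79971044e+02  5.62301149e-02 -1.58246082e+01] 0.9981776960213785 [ 0.36416146 -0.30497557 -0.51103312]
expect dot (np.float64(195.87858860360316), np.float64(315.62685898067264)) side (np.float64(129.2931020274558), np.float64(334.2489739371155))
0.82 [ 492.38446931 -297.17732092  108.        ]
0.82 [308.0, 338.8] [344.95105319 272.01730948 108.        ]
0.71 [331.9, 240.4] [498.478567   366.69242845 108.        ]
0.64 [137.7, 333.9] [ 492.25044434 -294.34332937  108.        ]
0.47 [196.0, 297.1] [514.78594606 -19.42293329 108.        ]
```

View pics/m.png

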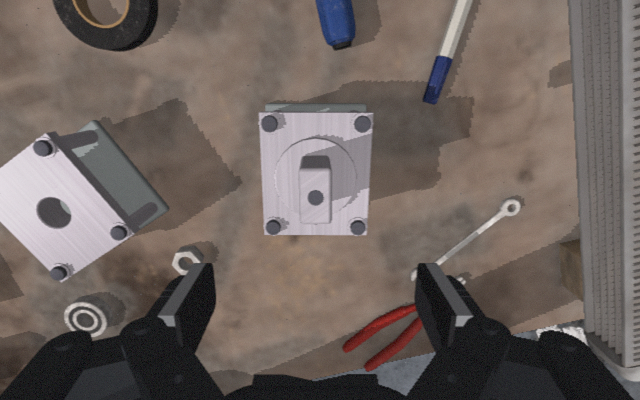

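View pics/m2.png

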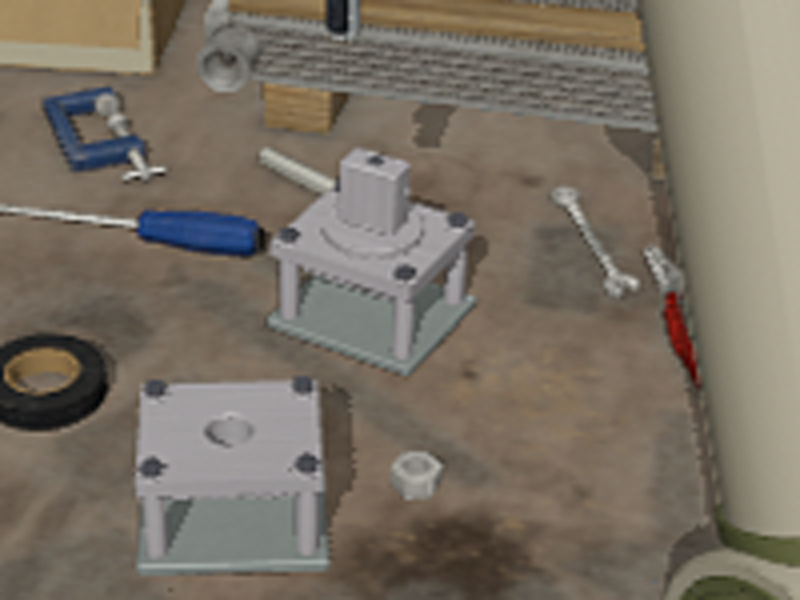

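The collar is flat on the hub, the grip is upright and in line with the slot, and the dot is at (row 197, col 316) against a predicted (196, 316). I hand in.

```bash
python3 -c "
from station import bot
print(bot.finish_job())"
```

```text
the job is handed in; nothing more can be done
None
```

The steel shaft is in the slotted stand with its collar on the hub, released, and I handed the job in at about 18 s; the hand-in gives no verdict. I lifted it out of the block, turned it about 95° to line up with the slot, lowered it until light contact, let go and backed the gripper away 14 cm.

- **Position and angle:** in the last wrist picture the dot on the grip's top is within about 1 px of where the seated pose puts it. The network's grip centre is (492.4, -297.2) mm, against a slot centre I measured at (492.5, -297.6) mm. The grip looks upright and in line with the slot.
- **Seating:** the TCP height at release (94.5 mm) matches the height computed for the collar resting on the hub. The wrist force showed light contact there, changing from -5.0 to +2.3 N.
- **Disagreements:** the side camera's network put the grip about 3 mm off in y, which is within calibration and network error. No check failed.

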